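# Fit the double lid on the pod tin and lift the outer lid off alone

## Robot

A 7-joint arm with a two-finger parallel gripper is mounted at the origin on the work surface. World frame = base frame: x ahead of the robot, y to its left, z up, the work surface at z = 0. Lengths are in m, angles in degrees, forces in N, time in s.
With the tool pointing down it reaches from about 0.425 to 0.875 m from the base axis. Payload 4.7 kg.
Tool frame: the origin (TCP) lies midway between the tips of the shut fingers; the grasp point (between the pads) lies 19 mm behind it (env.grip_depth is the distance from the TCP to the grasp point, in m); z points along the fingers, y is the line along which they close (so a half turn about z gives the same grasp; the last joint's range is limited). The gripper opens to 87 mm and grips with 3 to 60 N. Pads are 19 mm wide; open, the fingers measure 117 mm over their backs; the gripper's body (75 mm by 190 mm) begins 51 mm behind the grasp point.
Start: joints at [67.156, 18.392, -4.016, 83.108, 1.295, 78.541, -3.26], TCP at [0.261, -0.595, 0.223] pointing down, gripper open.
Joint ranges: [-163.93, 163.93], [-17.29, 119.83], [-79.2, 71.16], [3.27, 140.29], [-89.18, 269.18], [5.43, 117.66], [-154.24, 154.24]. Speed limits (degrees/s): [147.25, 147.25, 180, 180, 180, 180, 180].

## Interface

Orientations are given as [roll, pitch, yaw] about the fixed x, y, z axes, in that order (R = Rz(yaw) Ry(pitch) Rx(roll)).
In Python, from cell import get_obs, optics, env, nets gives the robot as it stands.
- The arm moves only by the shell command python3 -m creep 'ROWS' [FORCE]. ROWS is JSON, a list of rows, each an object of numbers: "wx", "wy", "wz": the turn, a rotation vector about the tool's x, y, z in degrees; "tx", "ty", "tz": the shift along the tool's x, y, z in mm; "gripper": the opening, from -1 (shut) to 1 (fully open). A call has 1 to 5 rows; each row is the pose to reach, as a shift and turn from the pose commanded when the call began, along the tool's axes at that moment; what a row does not reach only later rows make up. A row lasts 1/12 s, in which the tool goes at most 41.7 mm and 7.16 degrees, less where a joint would pass 70% of its speed; a pose out of reach is approached as far as the arm can. A call with a gripper value outside its range is refused whole. The fingers move at their own pace and stop on an object; FORCE is the grip in N (left out, the last holds). Time passes only in rows, so rows that repeat a pose let the fingers close. It gives the time, the measured TCP pose, the force, the opening and the grip force at its end, in the units of the state.
- get_obs(): the state, without advancing time (a new reading comes with each control period).
- optics.read_camera(name): name is "side" or "top" or "wrist"; returns (picture, depth): 384x512x3 uint8, red, green, blue; 384x512 float32, m along the optical axis (not along the pixel's ray), 0 where there is no reading.
- optics.camera_info(name): a dict with "fovy" (degrees; the focal length in pixels is half the picture's height over the tangent of half this angle, whatever the lens; pixels are square), "cx", "cy" (the principal point, pixels), "k1" (the pictures are not rectified: a ray, as slopes to the right and down, at radius r is drawn at 1 + k1 r^2 times it, then the intrinsics apply), "R" (3x3) and "t" (3): a world point X has camera coordinates R X + t; the wrist camera has in their place "tool_from_camera" (4x4, takes a point from camera to tool coordinates, whose origin is the TCP and whose axes are the flange's). Camera axes: x right, y down, z forward; pixel columns grow to the right and rows downward; lengths in m; the calibration is good to about 2 mm. A picture is of the moment at which its call begins: read the wrist's pose just before it. camera_info takes no time and is no camera call.
- env.sign_off(): hands the job in; it is judged then, once.
Trained networks look in the newest picture that a camera, given by its name, has taken for a name from the list of things; names that differ only in an ending like _2 or _b are one class to them, and where a whole thing is asked for, a point or a joint stands for the part that bears it (a point fixed in the world has none). Each returns a list of dicts, best first, with "confidence" (0 to 1); they miss things now and then, are a little off and sometimes report something else, mostly with a low value. They report only what shows in the picture. A call takes as long as a camera call.
- nets.look_for(query, camera): "point" ([x, y, z] in m, in world coordinates, good to about 4 mm: the middle of the surface that is visible of it).
- nets.place_of(query, camera): "point" ([x, y, z] in m, in world coordinates, good to about 4 mm: a listed point, or the origin of a listed thing).
The state is a dict: "time_s": time; "qpos": joint angles; "joint_velocities": joint speeds; "effort": joint torques, N m; "tool_pos": TCP position; "tool_rot": TCP orientation; "force": force on the tool from outside, world axes, zero at the start; "wrist_torque": the same for the moment, N m; "grip_width": finger opening in m; "grasp_force": force on a finger pad.
Only numpy, scipy, OpenCV 4.12 (cv2) and the standard library are available. Lean on these libraries where they do the work, as an engineer would, in place of code of your own. Each camera call takes 0.05 s, during which the arm holds its last target. There are 200 camera calls.

## Task

The green coffee-pod tin has just been refilled from the white bulk bin, so close up: first lower the bin's raised cover gently, all the way down onto its stop. Then pick up the nested pair of lids by the inner lid's black knob, lower both together gently onto the tin until they are fully seated (do not drop them), and let go of the knob. Finally grip the outer lid by its blue collar, lift it straight up on its own leaving the inner lid undisturbed in the tin, and finish still holding it, level and still, at least 6 cm above where it sat; leave the tin and everything else standing where it is.

Things in the scene. Friction and masses are not known exactly. Their poses are not given: they have to be found in the camera images.
- cover (a joint): angle of the bulk bin's white cover, rad: 0 = shut flat on its stop, positive = raised, starts between 0.5 and 1.0. Its stiff hinge holds it wherever it is left; it takes about 1 to 4 N on the tab to push it down, and it does not spring back.
- cover_hinge (a point): middle of the cover's hinge axis, on the far rim of the fixed white bin (200 x 180 mm, 100 mm high), 101 mm above the counter. Its axes turn with the cover: y along the hinge, -x from the hinge to the cover's free edge on the robot's side (the edge that swings up), z out of the cover's upper face.
- cover_tab (a point): centre of the upper face of the red finger tab (30 mm long, 70 wide, 6 thick) in the middle of the cover's free edge: 228 mm from the hinge axis along the cover and 6 mm above it; with the cover shut it is 107 mm above the counter. Push it down from above, following the arc about the hinge. Axes as for cover_hinge.
- tin_mouth (a point): centre of the rim of the open green tin, level with the rim, z up. Tin: loose, about 0.7 kg, 90 mm outside diameter, 82 mm inside, 95 mm high, standing on the counter.
- tin: the tin itself, origin at the centre of its underside.
- inner_knob (a point): on the axis of the inner lid's round black knob (20 mm diameter), z up; 60 mm above the plug's underside, 14 mm below the knob's top, and, when nested, 16 mm above the top of the outer lid's collar. Seated, it is 50 mm above tin_mouth. Lifting the knob carries both lids, as the outer one rests on the inner one's flange.
- inner_lid: orange inner lid, 0.12 kg, origin at the centre of its underside: bevelled plug 75 mm diameter, 10 mm high (goes into the tin); above it a flange 89 mm diameter, 4 mm thick (rests on the tin's rim); a boss 32 mm diameter, 7 mm high; then the black knob up to 74 mm.
- outer_collar (a point): on the axis of the outer lid, z up, at half height of its round blue collar (48 mm outside, 36 mm inside diameter, 26 mm high, standing on the lid's flat top). The knob rises through the collar and 30 mm above it. Nested, this point is 29 mm below inner_knob; seated on the tin it is 21 mm above tin_mouth.
- outer_lid: aluminium outer lid, about 0.15 kg, origin on its axis level with the skirt's lower edge: flat ring 106 mm diameter, 4 mm thick, a skirt (100 mm inside) reaching 12 mm below it, the blue collar on top. Nested, the ring rests on the inner lid's flange, centred by the boss with 2 mm play.
- mug: bystander: white mug, 80 mm diameter, 90 mm high, origin at the centre of its underside.
- jar: bystander: amber jar, 70 mm diameter, 120 mm high, origin at the centre of its underside.
- carton: bystander: yellow carton 70 x 120 x 160 mm high, origin at the centre of its underside.
- scoop: bystander: spoon lying on the counter.
- pod_a: bystander: red coffee pod, 36 mm diameter, 28 mm high, origin at the centre of its underside.
- pod_b: bystander: copper-coloured coffee pod, 36 mm diameter, 28 mm high, origin at the centre of its underside.

How it is judged (in metres and radians):
On the way, in this order (a step that is already met when the one before it is completed fails the run):
1. the bin's cover is down on its stop (value of joint cover below 0.03 rad), for 0.2 s.
2. both lids are seated together on the tin and the knob is let go (value of joint cover below 0.03 rad and z of inner_knob in the frame of tin_mouth between 0.046 and 0.053 m and horizontal distance between inner_knob and tin_mouth below 0.009 m and angle between each of inner_knob, outer_collar's own z axis and vertical below 0.06 rad and z of outer_collar in the frame of tin_mouth between 0.017 and 0.0245 m and horizontal distance between outer_collar and tin_mouth below 0.011 m and contact force between the fingers and inner_lid below 0.1 N), for 0.2 s.
3. the outer lid is lifted alone, the inner lid still seated in the tin (z of outer_collar in the frame of tin_mouth above 0.071 m and contact force between the fingers and outer_lid above 1 N and contact force between outer_lid and inner_lid below 0.05 N and contact force between outer_lid and tin below 0.05 N and z of inner_knob in the frame of tin_mouth between 0.046 and 0.053 m and horizontal distance between inner_knob and tin_mouth below 0.009 m and angle between inner_knob's own z axis and vertical below 0.06 rad), for 0.2 s.
At the end, for the whole second after the job is handed in: Cover shut (under 0.03 rad). Inner lid seated in the upright tin (4 mm in height, 9 mm off-centre, tilt 0.06 rad), at rest, untouched. Outer lid gripped (over 1 N), 50 mm or more above its seat, touching neither tin nor inner lid, tilt under 0.3 rad, still (all of step 3 and value of joint cover below 0.03 rad and angle between outer_collar's own z axis and vertical below 0.3 rad and linear speed of outer_lid below 0.04 m/s and linear speed of inner_lid below 0.02 m/s and angle between tin's own z axis and vertical below 0.05 rad and height (world z) of tin_mouth below 0.1 m and contact force between the fingers and inner_lid below 0.1 N); the arm keeps its last pose, push and grip.
It fails at once if the cover is slammed onto its stop (over 0.9 rad/s within the last 0.1 rad) (value of joint cover below 0.1 rad and velocity of joint cover below -0.9 rad/s).
It fails at once if the outer lid is parted from the inner lid while the inner lid is not seated in the tin (z of outer_collar in the frame of inner_knob above -0.015 m and not (z of inner_knob in the frame of tin_mouth between 0.046 and 0.053 m and horizontal distance between inner_knob and tin_mouth below 0.009 m and angle between inner_knob's own z axis and vertical below 0.06 rad)).
It fails at once if the lids are dropped or knocked (inner lid faster than 0.35 m/s while not in the gripper) (contact force between the fingers and inner_lid below 0.05 N and linear speed of inner_lid above 0.35 m/s).
It fails at once if the tin is pushed more than 30 mm or tipped (distance of tin_mouth from where it was at the start of the episode above 0.03 m or angle between tin's own z axis and vertical above 0.25 rad).
It fails at once if a bystander is moved more than 30 mm (distance of any of mug, jar, carton, scoop, pod_a, pod_b from where it was at the start of the episode above 0.03 m).
It also fails if it takes over 67 s, if anything falls off the work surface, if the arm or the gripper's body presses on something with over 40 N, if the wrist force passes 120 N, or if a joint passes its speed limit or range.

## Working session

There is one attempt and no reset: what is moved stays moved. The work goes in short steps, Python scripts to look and compute and a shell command to move; the robot and the scene stay as the last step left them, time stands still between calls to the robot, and variables do not carry over. Pictures are saved under pics/ and viewed, at most 10 in all, crops included, and the job is handed in when it is done.

```bash
mkdir -p pics; ls; python3 - <<'E'
from cell import get_obs, optics, env, nets
import cv2
o=get_obs();print({k:o[k] for k in('time_s','tool_pos','tool_rot','grip_width','force')}, env.grip_depth)
ims=[]
for c in('side','top'):
    p,d=optics.read_camera(c); ims.append(p[:,:,::-1])
    for q in('cover_hinge','cover_tab','tin_mouth','inner_knob','outer_collar','mug','jar','carton','scoop','pod_a'):
        print(c,q,[([round(float(v),3) for v in r['point']],round(r['confidence'],2)) for r in nets.place_of(q,c)[:2]])
import numpy as np
cv2.imwrite('pics/a.png',cv2.resize(np.vstack(ims),(400*2,600*2))[:,:] if 0 else cv2.resize(np.hstack(ims),(800,300)))
cv2.imwrite('pics/side.png',ims[0]);cv2.imwrite('pics/top.png',ims[1])
print(get_obs()['time_s'])
E
```

```text
pics
{'time_s': 0.0, 'tool_pos': array([ 0.26052665, -0.59492888,  0.22148609]), 'tool_rot': array([-1.79895202e+02,  4.98391680e-03,  2.36538603e+01]), 'grip_width': 0.08684666348925779, 'force': array([-0.15604136, -0.08628907, -0.47810502])} 0.0187
side cover_hinge [([0.7, 0.291, 0.098], 0.73)]
side cover_tab [([0.536, 0.269, 0.271], 0.82), ([0.474, -0.297, 0.0], 0.72)]
side tin_mouth [([0.512, -0.067, 0.093], 0.72)]
side inner_knob [([0.539, 0.27, 0.268], 0.65), ([0.468, -0.295, 0.059], 0.64)]
side outer_collar [([0.47, -0.297, 0.03], 0.57)]
side mug [([0.756, 0.068, -0.001], 0.69)]
side jar [([0.71, -0.32, 0.003], 0.98)]
side carton [([0.767, -0.139, 0.003], 0.82)]
side scoop [([0.365, -0.166, 0.003], 0.92)]
side pod_a [([0.371, 0.133, 0.003], 0.54), ([0.471, -0.296, 0.06], 0.39)]
top cover_hinge [([0.698, 0.295, 0.103], 0.82)]
top cover_tab [([0.545, 0.269, 0.266], 0.92), ([0.466, -0.292, -0.002], 0.42)]
top tin_mouth [([0.516, -0.07, 0.097], 0.83)]
top inner_knob [([0.471, -0.293, 0.058], 0.57)]
top outer_collar [([0.471, -0.292, 0.033], 0.73)]
top mug [([0.759, 0.066, 0.003], 0.75)]
top jar [([0.714, -0.318, 0.005], 0.84)]
top carton [([0.764, -0.138, -0.001], 0.74)]
top scoop [([0.366, -0.168, 0.002], 0.59)]
top pod_a [([0.374, 0.135, -0.002], 0.56), ([0.704, -0.046, 0.005], 0.44)]
1.1
```

View pictures.

View pics/side.png

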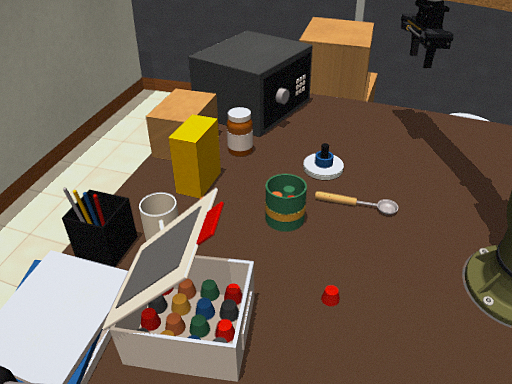

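View pics/top.png

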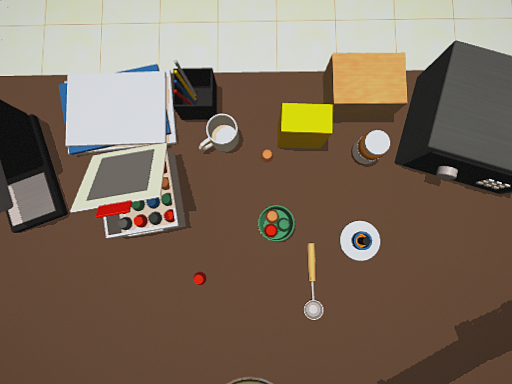

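The side view shows the bin at lower left with its red tab at (210,222), the tin at (285,200) and the lid pair at (323,160). The top view shows the tab at (114,209), the tin at (276,223) and the lids at (360,240). The network points agree with both views and with the given heights. The hinge-to-tab distance comes out at 0.23 m, as it should.

```bash
cat > h.py <<'E'
from cell import get_obs, optics, env, nets
import numpy as np
from scipy.spatial.transform import Rotation as Ro
def go(*pts):
    o=get_obs(); R=Ro.from_euler('xyz',o['tool_rot'],degrees=True)
    print('at',o['tool_pos'].round(4),o['tool_rot'].round(1),'t',o['time_s'],'F',o['force'].round(1),'w',round(o['grip_width'],4))
    for p in pts: print(np.round(p,3),'->',(R.inv().apply(np.array(p)-o['tool_pos'])*1000).round(1))
def arc(a,lift=0.,hinge=(.699,.293,.101),tab=(.541,.269),back=.006):
    h=np.array(hinge); u=np.array([tab[0]-h[0],tab[1]-h[1]]); u/=np.linalg.norm(u)
    r=.228*np.cos(a)-.006*np.sin(a)-back*np.sin(a)
    return np.r_[h[:2]+u*r, h[2]+.228*np.sin(a)+.006*np.cos(a)+lift]
E
python3 -c "
from h import *
go((.5,-.3,.36),(.55,-.05,.36),(.56,.15,.36),(arc(.78,.05)))"
```

```text
at [ 0.2608 -0.5955  0.2226] [180.    0.   23.7] t 1.1 F [-0.1 -0.7 -0.1] w 0.0869
[ 0.5  -0.3   0.36] -> [ 337.7 -174.6 -137.4]
[ 0.55 -0.05  0.36] -> [ 483.8 -383.6 -137.5]
[0.56 0.15 0.36] -> [ 573.2 -562.8 -137.5]
[0.547 0.27  0.316] -> [ 609.5 -677.8  -93.2]
```

```bash
python3 -m creep '[{"tx":32,"ty":-17,"tz":-18,"gripper":-1},{"tx":64,"ty":-34,"tz":-36,"gripper":-1},{"tx":96,"ty":-51,"tz":-54,"gripper":-1},{"tx":128,"ty":-68,"tz":-72,"gripper":-1},{"tx":160,"ty":-85,"tz":-90,"gripper":-1}]' 20
python3 -m creep '[{"tx":36,"ty":-18,"tz":-9,"gripper":-1},{"tx":72,"ty":-36,"tz":-18,"gripper":-1},{"tx":108,"ty":-54,"tz":-27,"gripper":-1},{"tx":144,"ty":-72,"tz":-36,"gripper":-1},{"tx":178,"ty":-90,"tz":-47,"gripper":-1}]'
python3 -c "
from h import *
go((.55,-.05,.36),(.56,.15,.36),(arc(.78,.05)))"
```

```text
at [ 0.2608 -0.5955  0.2226] [180.    0.   23.7] t 1.1 F [-0.1 -0.7 -0.1] w 0.0869
[ 0.55 -0.05  0.36] -> [ 483.8 -383.6 -137.5]
[0.56 0.15 0.36] -> [ 573.2 -562.8 -137.5]
[0.547 0.27  0.316] -> [ 609.5 -677.8  -93.2]validation failed for argument at $[0]...
validation failed for argument at $[0]...
```

```bash
python3 -m creep '[{"tx":23,"ty":-33,"gripper":-1},{"tx":46,"ty":-66,"gripper":-1},{"tx":69,"ty":-99,"gripper":-1},{"tx":92,"ty":-132,"gripper":-1},{"tx":115,"ty":-165,"gripper":-1}]'
python3 -m creep '[{"tx":24,"ty":-33,"gripper":-1},{"tx":48,"ty":-66,"gripper":-1},{"tx":72,"ty":-99,"gripper":-1},{"tx":96,"ty":-132,"gripper":-1},{"tx":120,"ty":-165,"gripper":-1}]'
python3 -c "
from h import *
go((arc(.78,.05)))"
```

```text
at [ 0.2608 -0.5955  0.2226] [180.    0.   23.7] t 1.1 F [-0.1 -0.7 -0.1] w 0.0869
[0.547 0.27  0.316] -> [ 609.5 -677.8  -93.2]validation failed for argument at $[0]...
validation failed for argument at $[0]...
```

```bash
python3 -m creep '[{"wx":0,"wy":0,"wz":0,"tx":32,"ty":-17,"tz":-18,"gripper":-1},{"wx":0,"wy":0,"wz":0,"tx":64,"ty":-34,"tz":-36,"gripper":-1},{"wx":0,"wy":0,"wz":0,"tx":96,"ty":-51,"tz":-54,"gripper":-1},{"wx":0,"wy":0,"wz":0,"tx":128,"ty":-68,"tz":-72,"gripper":-1},{"wx":0,"wy":0,"wz":0,"tx":160,"ty":-85,"tz":-90,"gripper":-1}]' 20
```

```text
time_s: 1.52
tool_pos: [0.374, -0.4519, 0.3136]
tool_rot: [180.0, 0.0, 23.6]
force: [0.5, -0.3, -0.1]
grip_width: 0.0618
grasp_force: 0.0
```

```bash
python3 -m creep '[{"wx":0,"wy":0,"wz":0,"tx":36,"ty":-18,"tz":-9,"gripper":-1},{"wx":0,"wy":0,"wz":0,"tx":72,"ty":-36,"tz":-18,"gripper":-1},{"wx":0,"wy":0,"wz":0,"tx":108,"ty":-54,"tz":-27,"gripper":-1},{"wx":0,"wy":0,"wz":0,"tx":144,"ty":-72,"tz":-36,"gripper":-1},{"wx":0,"wy":0,"wz":0,"tx":178,"ty":-90,"tz":-47,"gripper":-1}]'
python3 -m creep '[{"wx":0,"wy":0,"wz":0,"tx":23,"ty":-33,"tz":0,"gripper":-1},{"wx":0,"wy":0,"wz":0,"tx":46,"ty":-66,"tz":0,"gripper":-1},{"wx":0,"wy":0,"wz":0,"tx":69,"ty":-99,"tz":0,"gripper":-1},{"wx":0,"wy":0,"wz":0,"tx":92,"ty":-132,"tz":0,"gripper":-1},{"wx":0,"wy":0,"wz":0,"tx":115,"ty":-165,"tz":0,"gripper":-1}]'
python3 -m creep '[{"wx":0,"wy":0,"wz":0,"tx":24,"ty":-33,"tz":0,"gripper":-1},{"wx":0,"wy":0,"wz":0,"tx":48,"ty":-66,"tz":0,"gripper":-1},{"wx":0,"wy":0,"wz":0,"tx":72,"ty":-99,"tz":0,"gripper":-1},{"wx":0,"wy":0,"wz":0,"tx":96,"ty":-132,"tz":0,"gripper":-1},{"wx":0,"wy":0,"wz":0,"tx":120,"ty":-165,"tz":0,"gripper":-1}]'
python3 -c "
from h import *
go((arc(.78,.05)))"
```

```text
time_s: 1.93
tool_pos: [0.5012, -0.2974, 0.36]
tool_rot: [180.0, -0.0, 23.7]
force: [0.5, -0.4, 0.4]
grip_width: 0.028
grasp_force: 0.0
time_s: 2.35
tool_pos: [0.5393, -0.1003, 0.3598]
tool_rot: [180.0, -0.0, 23.6]
force: [1.1, -0.8, 0.4]
grip_width: 0.0014
grasp_force: 0.0
time_s: 2.77
tool_pos: [0.5831, 0.0988, 0.3599]
tool_rot: [180.0, -0.0, 23.6]
force: [2.0, -0.0, 0.5]
grip_width: 0.0006
grasp_force: 0.0
at [0.5831 0.0988 0.3599] [180.   -0.   23.6] t 2.7667 F [ 2.  -0.   0.5] w 0.0006
[0.547 0.27  0.316] -> [  35.5 -171.2   44.2]
```

```bash
python3 -m creep '[{"wx":0,"wy":0,"wz":3,"tx":7,"ty":-35,"tz":0,"gripper":-1},{"wx":0,"wy":0,"wz":6,"tx":14,"ty":-70,"tz":0,"gripper":-1},{"wx":0,"wy":0,"wz":9,"tx":21,"ty":-105,"tz":10,"gripper":-1},{"wx":0,"wy":0,"wz":12,"tx":28,"ty":-140,"tz":27,"gripper":-1},{"wx":0,"wy":0,"wz":15,"tx":36,"ty":-171,"tz":44,"gripper":-1}]'
python3 -c "
from h import *
for c in ('side','top','wrist'):
    o=get_obs();p,d=optics.read_camera(c)
    print(c,[([round(float(v),3) for v in r['point']],round(r['confidence'],2)) for q in('cover_tab','cover_hinge') for r in nets.place_of(q,c)[:1]])
    if c=='side':
        import cv2; cv2.imwrite('pics/s2.png',cv2.resize(p[120:384,60:324,::-1],(528,528)))
go(*[arc(a) for a in (.84,.78,.7,.6,.5,.4,.3,.2,.15,.1,.05,0,-.02)])"
```

```text
time_s: 3.18
tool_pos: [0.5465, 0.2708, 0.3159]
tool_rot: [-180.0, -0.1, 8.6]
force: [-0.2, 0.7, 0.1]
grip_width: 0.0009
grasp_force: 0.0
side [([0.537, 0.273, 0.268], 0.68), ([0.701, 0.291, 0.103], 0.88)]
top [([0.544, 0.268, 0.262], 0.79), ([0.699, 0.297, 0.105], 0.63)]
wrist [([0.542, 0.27, 0.263], 0.97), ([0.701, 0.296, 0.105], 0.93)]
at [0.5485 0.2665 0.3162] [ 1.8e+02 -1.0e-01  8.5e+00] t 3.6333 F [-0.1  0.1  0.6] w 0.0004
[0.557 0.271 0.275] -> [ 9.5 -3.6 41.4]
[0.547 0.27  0.266] -> [-0.9 -3.6 50.6]
[0.534 0.268 0.252] -> [-13.9  -3.6  63.7]
[0.52  0.266 0.235] -> [-28.7  -3.5  81.5]
[0.507 0.264 0.216] -> [-41.7  -3.5 100.6]
[0.496 0.262 0.195] -> [-52.7  -3.5 120.8]
[0.487 0.261 0.174] -> [-61.6  -3.5 142. ]
[0.48  0.26  0.152] -> [-68.5  -3.5 163.9]
[0.478 0.259 0.141] -> [-71.1  -3.5 175.1]
[0.476 0.259 0.13 ] -> [-73.1  -3.5 186.4]
[0.474 0.259 0.118] -> [-74.6  -3.5 197.7]
[0.474 0.259 0.107] -> [-75.5  -3.5 209.1]
[0.473 0.259 0.102] -> [-75.7  -3.5 213.6]
```

View pics/s2.png

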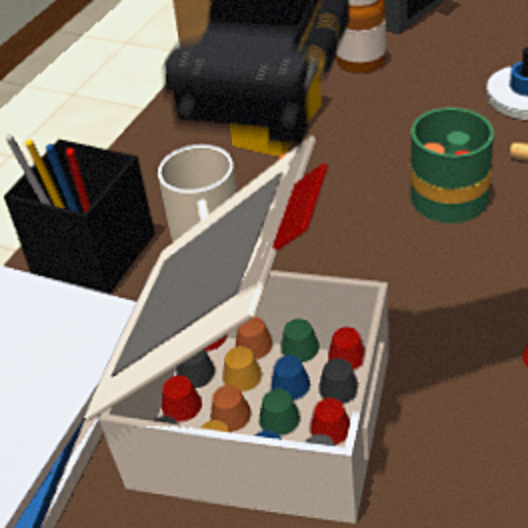

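The close-up shows the raised tab at (303,205) with the shut gripper above it at (240,100), and the path down to it is clear. Next I push along the arc.

```bash
python3 -m creep '[{"wx":0,"wy":0,"wz":0,"tx":0,"ty":-3,"tz":25,"gripper":-1},{"wx":0,"wy":0,"wz":0,"tx":-1,"ty":-3,"tz":45,"gripper":-1},{"wx":0,"wy":0,"wz":0,"tx":-7,"ty":-3,"tz":57,"gripper":-1},{"wx":0,"wy":0,"wz":0,"tx":-14,"ty":-3,"tz":64,"gripper":-1},{"wx":0,"wy":0,"wz":0,"tx":-21,"ty":-3,"tz":72,"gripper":-1}]'
python3 -c "
from h import *
optics.read_camera('wrist');print(nets.place_of('cover_tab','wrist')[:1])
go(*[arc(a) for a in (.6,.5,.4,.3,.2)])"
```

```text
time_s: 4.05
tool_pos: [0.527, 0.2666, 0.2434]
tool_rot: [180.0, -0.1, 8.5]
force: [0.8, 0.4, 1.4]
grip_width: 0.0
grasp_force: 0.4
[]
at [0.5256 0.2666 0.2429] [1.799e+02 1.000e-01 8.600e+00] t 4.15 F [0.7 0.3 0. ] w 0.0005
[0.52  0.266 0.235] -> [-6.  -0.1  8.2]
[0.507 0.264 0.216] -> [-18.9  -0.1  27.4]
[0.496 0.262 0.195] -> [-29.9  -0.1  47.6]
[0.487 0.261 0.174] -> [-38.8  -0.1  68.8]
[0.48  0.26  0.152] -> [-45.6  -0.1  90.8]
```

```bash
python3 -m creep '[{"wx":0,"wy":0,"wz":0,"tx":-6,"ty":0,"tz":8,"gripper":-1},{"wx":0,"wy":0,"wz":0,"tx":-12,"ty":0,"tz":18,"gripper":-1},{"wx":0,"wy":0,"wz":0,"tx":-19,"ty":0,"tz":27,"gripper":-1},{"wx":0,"wy":0,"wz":0,"tx":-25,"ty":0,"tz":37,"gripper":-1},{"wx":0,"wy":0,"wz":0,"tx":-30,"ty":0,"tz":48,"gripper":-1}]'
python3 -m creep '[{"wx":0,"wy":0,"wz":0,"tx":-5,"ty":0,"tz":10,"gripper":-1},{"wx":0,"wy":0,"wz":0,"tx":-9,"ty":0,"tz":21,"gripper":-1},{"wx":0,"wy":0,"wz":0,"tx":-13,"ty":0,"tz":32,"gripper":-1},{"wx":0,"wy":0,"wz":0,"tx":-16,"ty":0,"tz":43,"gripper":-1}]'
python3 -c "
from h import *
for c in ('side','top'):
    p,d=optics.read_camera(c);print(nets.place_of('cover_tab',c)[:1])
    if c=='side':
        import cv2; cv2.imwrite('pics/s3.png',cv2.resize(p[120:384,60:324,::-1],(528,528)))
go(*[arc(a) for a in (.2,.15,.1,.05,0,-.02)])"
```

```text
time_s: 4.57
tool_pos: [0.4978, 0.263, 0.1966]
tool_rot: [-180.0, -0.2, 8.6]
force: [0.2, -1.2, 1.0]
grip_width: 0.0005
grasp_force: 0.4
time_s: 4.9
tool_pos: [0.4807, 0.2609, 0.1519]
tool_rot: [-180.0, -0.0, 8.6]
force: [0.6, -0.2, 0.5]
grip_width: 0.0003
grasp_force: 0.3
[]
[{'point': [0.4797, 0.2596, 0.1459], 'confidence': 0.89}]
at [0.4805 0.261  0.1522] [180.    0.    8.7] t 5.1 F [ 0.1 -0.6  0.2] w 0.0002
[0.48  0.26  0.152] -> [-0.2  1.2  0. ]
[0.478 0.259 0.141] -> [-2.8  1.2 11.2]
[0.476 0.259 0.13 ] -> [-4.8  1.2 22.5]
[0.474 0.259 0.118] -> [-6.2  1.2 33.8]
[0.474 0.259 0.107] -> [-7.1  1.2 45.2]
[0.473 0.259 0.102] -> [-7.3  1.2 49.8]
```

View pics/s3.png

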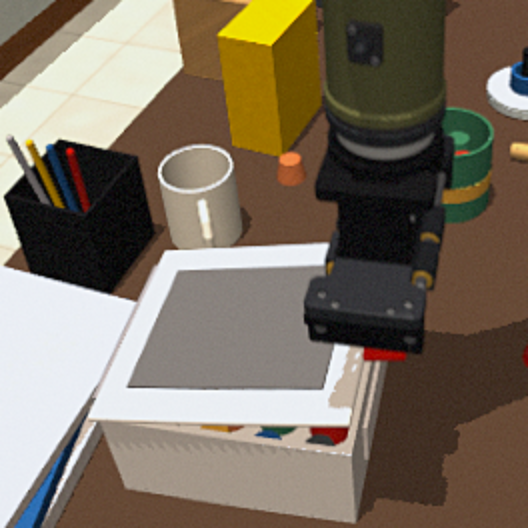

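The cover follows the finger and is now nearly level; the tab shows under the gripper at (385,352). I finish the push slowly.

```bash
python3 -m creep '[{"wx":0,"wy":0,"wz":0,"tx":-2,"ty":0,"tz":8,"gripper":-1},{"wx":0,"wy":0,"wz":0,"tx":-3,"ty":0,"tz":16,"gripper":-1},{"wx":0,"wy":0,"wz":0,"tx":-5,"ty":0,"tz":24,"gripper":-1},{"wx":0,"wy":0,"wz":0,"tx":-6,"ty":0,"tz":31,"gripper":-1},{"wx":0,"wy":0,"wz":0,"tx":-7,"ty":0,"tz":38,"gripper":-1}]'
python3 -m creep '[{"wx":0,"wy":0,"wz":0,"tx":0,"ty":0,"tz":4,"gripper":-1},{"wx":0,"wy":0,"wz":0,"tx":0,"ty":0,"tz":7,"gripper":-1},{"wx":0,"wy":0,"wz":0,"tx":0,"ty":0,"tz":9,"gripper":-1},{"wx":0,"wy":0,"wz":0,"tx":0,"ty":0,"tz":10,"gripper":-1},{"wx":0,"wy":0,"wz":0,"tx":0,"ty":0,"tz":10,"gripper":-1}]'
```

```text
time_s: 5.52
tool_pos: [0.4735, 0.2598, 0.1136]
tool_rot: [180.0, 0.0, 8.7]
force: [0.0, -0.5, 1.3]
grip_width: 0.0002
grasp_force: 0.3
time_s: 5.93
tool_pos: [0.4731, 0.2597, 0.1071]
tool_rot: [179.9, 0.1, 8.7]
force: [-8.9, -4.3, 20.9]
grip_width: 0.0005
grasp_force: 10.2
```

```bash
python3 -m creep '[{"wx":0,"wy":0,"wz":0,"tx":0,"ty":0,"tz":0,"gripper":-1},{"wx":0,"wy":0,"wz":0,"tx":0,"ty":0,"tz":-5,"gripper":-1},{"wx":0,"wy":0,"wz":0,"tx":0,"ty":0,"tz":-30,"gripper":-1},{"wx":0,"wy":0,"wz":0,"tx":0,"ty":0,"tz":-70,"gripper":-1},{"wx":0,"wy":0,"wz":0,"tx":0,"ty":0,"tz":-110,"gripper":-1}]'
python3 -c "
from h import *
for c in ('side','top','wrist'):
    optics.read_camera(c)
    for q in ('cover_tab','inner_knob','outer_collar','tin_mouth'):
        print(c,q,[(np.round(r['point'],4),round(r['confidence'],2)) for r in nets.place_of(q,c)[:1]])
go((.5,.1,.2),(.47,-.29,.2))"
```

```text
time_s: 6.35
tool_pos: [0.4727, 0.2594, 0.2146]
tool_rot: [180.0, 0.2, 8.7]
force: [0.2, -0.4, 0.4]
grip_width: 0.0006
grasp_force: 0.0
side cover_tab [(array([0.4711, 0.2591, 0.1112]), 0.84)]
side inner_knob [(array([ 0.4725, -0.296 ,  0.0573]), 0.59)]
side outer_collar [(array([ 0.4703, -0.2948,  0.0294]), 0.7)]
side tin_mouth [(array([ 0.5151, -0.0665,  0.0932]), 0.59)]
top cover_tab [(array([0.4773, 0.2588, 0.1049]), 0.56)]
top inner_knob [(array([ 0.4688, -0.2937,  0.0596]), 0.7)]
top outer_collar [(array([ 0.466 , -0.2966,  0.0339]), 0.56)]
top tin_mouth [(array([ 0.5167, -0.0654,  0.0977]), 0.93)]
wrist cover_tab [(array([0.4776, 0.2587, 0.1051]), 0.66)]
wrist inner_knob []
wrist outer_collar []
wrist tin_mouth []
at [0.4737 0.2599 0.2142] [180.    0.    8.7] t 7.1 F [-0.9 -0.1  1. ] w 0.0003
[0.5 0.1 0.2] -> [  2.  162.1  14.2]
[ 0.47 -0.29  0.2 ] -> [-86.4 543.1  14.3]
```

```bash
python3 -m creep '[{"wx":0,"wy":0,"wz":0,"tx":0,"ty":20,"tz":-30,"gripper":1},{"wx":0,"wy":0,"wz":0,"tx":0,"ty":50,"tz":-55,"gripper":1},{"wx":0,"wy":0,"wz":0,"tx":0,"ty":85,"tz":-70,"gripper":1},{"wx":0,"wy":0,"wz":0,"tx":-2,"ty":123,"tz":-86,"gripper":1},{"wx":0,"wy":0,"wz":0,"tx":-4,"ty":163,"tz":-86,"gripper":1}]'
python3 -m creep '[{"wx":0,"wy":0,"wz":0,"tx":-1,"ty":40,"tz":0,"gripper":1},{"wx":0,"wy":0,"wz":0,"tx":-2,"ty":80,"tz":0,"gripper":1},{"wx":0,"wy":0,"wz":0,"tx":-3,"ty":120,"tz":0,"gripper":1},{"wx":0,"wy":0,"wz":0,"tx":-4,"ty":160,"tz":0,"gripper":1},{"wx":0,"wy":0,"wz":0,"tx":-4,"ty":160,"tz":0,"gripper":1}]'
python3 -c "
from h import *
import cv2
o=get_obs();p,d=optics.read_camera('wrist');cv2.imwrite('pics/w1.png',p[:,:,::-1]);np.savez('w1.npz',d=d,p=p,pos=o['tool_pos'],rot=o['tool_rot'])
for q in ('inner_knob','tin_mouth','tin'): print(q,[(np.round(r['point'],4),round(r['confidence'],2)) for r in nets.place_of(q,'wrist')[:1]])
print(optics.camera_info('wrist'))
go((.47,-.294,.2))"
```

```text
time_s: 7.52
tool_pos: [0.4957, 0.0979, 0.3042]
tool_rot: [180.0, -0.4, 8.8]
force: [1.9, -0.1, -0.1]
grip_width: 0.0258
grasp_force: 0.0
time_s: 7.93
tool_pos: [0.5142, -0.0713, 0.2999]
tool_rot: [179.8, 0.1, 7.9]
force: [-0.6, -0.6, -0.4]
grip_width: 0.0593
grasp_force: 0.0
inner_knob [(array([ 0.4696, -0.2926,  0.0613]), 0.68)]
tin_mouth [(array([ 0.5143, -0.068 ,  0.095 ]), 0.72)]
tin [(array([ 0.521 , -0.0636,  0.0022]), 0.72)]
{'fovy': 71.31302322481157, 'cx': 254.8588787824143, 'cy': 188.70477018473605, 'k1': -0.05319939477613805, 'tool_from_camera': array([[ 2.08701411e-04, -9.61108720e-01, -2.76170210e-01,
         7.69264940e-02],
       [ 9.99999670e-01,  4.17313094e-04, -6.96606314e-04,
         1.18954772e-04],
       [ 7.84763847e-04, -2.76169973e-01,  9.61108490e-01,
        -1.62197032e-01],
       [ 0.00000000e+00,  0.00000000e+00,  0.00000000e+00,
         1.00000000e+00]])}
at [ 0.5145 -0.0591  0.3005] [-180.    -0.     8.7] t 8.1333 F [-0.5  0.7  0.8] w 0.0749
[ 0.47  -0.294  0.2  ] -> [-79.7 225.5 100.3]
```

View pics/w1.png

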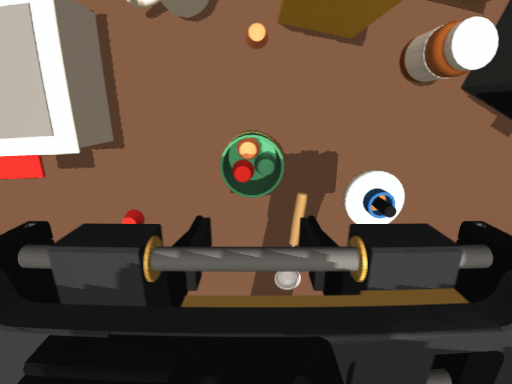

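The wrist view shows the tin at (252,164) and the lids at (376,200). I'll measure both by depth now that the arm is still.

```bash
cat >> h.py <<'E'
import cv2
def cloud(cam):
    o=get_obs(); p,d=optics.read_camera(cam); c=optics.camera_info(cam)
    f=192/np.tan(np.radians(c['fovy']/2)); K=np.array([[f,0,c['cx']],[0,f,c['cy']],[0,0,1]])
    v,u=np.nonzero(d>0)
    s=cv2.undistortPoints(np.c_[u,v].astype(float)[:,None],K,np.array([c['k1'],0,0,0,0.]))[:,0]
    X=np.c_[s,np.ones(len(s))]*d[v,u][:,None]
    if cam=='wrist':
        T=c['tool_from_camera']; X=X@T[:3,:3].T+T[:3,3]
        X=Ro.from_euler('xyz',o['tool_rot'],degrees=True).apply(X)+o['tool_pos']
    else: X=(X-c['t'])@c['R']
    return X,p[v,u]
def disc(X,c,r,z0,z1):
    "centre of enclosing circle and median height of points near c within z0..z1"
    m=(np.hypot(*(X[:,:2]-c).T)<r)&(X[:,2]>z0)&(X[:,2]<z1); P=X[m]
    if len(P)<8: return len(P)
    lo,hi=np.percentile(P[:,:2],[1,99],axis=0)
    return len(P),((lo+hi)/2).round(4),(hi-lo).round(4),np.median(P[:,2]).round(4)
def report(cams,tin=(.515,-.067),lid=(.47,-.294)):
    for c in cams:
        X,_=cloud(c)
        print(c,'rim',disc(X,tin,.06,.088,.102))
        for n,r,a,b in(('ring',.07,.010,.024),('collar',.04,.038,.05),('knob',.025,.055,.085)): print('  ',n,disc(X,lid,r,a,b))
E
python3 -c "
from h import *
report(('wrist','top'))"
```

```text
wrist rim (634, array([ 0.5173, -0.0675]), array([0.0875, 0.0872]), np.float64(0.0945))
   ring (1763, array([ 0.4737, -0.2929]), array([0.0986, 0.1006]), np.float64(0.0178))
   collar (307, array([ 0.4719, -0.2933]), array([0.0456, 0.0455]), np.float64(0.0433))
   knob (196, array([ 0.4716, -0.2933]), array([0.0192, 0.0198]), np.float64(0.0732))
top rim 0
   ring (337, array([ 0.469 , -0.3255]), array([0.0923, 0.0386]), np.float64(0.0178))
   collar (46, array([ 0.4702, -0.307 ]), array([0.0424, 0.0167]), np.float64(0.044))
   knob (36, array([ 0.4703, -0.2964]), array([0.0174, 0.0128]), np.float64(0.0739))
```

```bash
python3 -m creep '[{"wx":0,"wy":0,"wz":0,"tx":-12,"ty":35,"tz":10,"gripper":1},{"wx":0,"wy":0,"wz":0,"tx":-24,"ty":70,"tz":22,"gripper":1},{"wx":0,"wy":0,"wz":0,"tx":-36,"ty":105,"tz":38,"gripper":1},{"wx":0,"wy":0,"wz":0,"tx":-48,"ty":140,"tz":54,"gripper":1},{"wx":0,"wy":0,"wz":0,"tx":-60,"ty":175,"tz":70,"gripper":1}]'
python3 -m creep '[{"wx":0,"wy":0,"wz":0,"tx":-9,"ty":28,"tz":28,"gripper":1},{"wx":0,"wy":0,"wz":0,"tx":-18,"ty":50,"tz":55,"gripper":1},{"wx":0,"wy":0,"wz":0,"tx":-18,"ty":50,"tz":80,"gripper":1},{"wx":0,"wy":0,"wz":0,"tx":-18,"ty":50,"tz":80,"gripper":1},{"wx":0,"wy":0,"wz":0,"tx":-18,"ty":50,"tz":80,"gripper":1}]'
python3 -c "
from h import *
report(('wrist',))
go((.4716,-.2933,.048))"
```

```text
time_s: 8.65
tool_pos: [0.4817, -0.2426, 0.2304]
tool_rot: [179.9, -0.1, 8.8]
force: [0.5, -0.2, 0.0]
grip_width: 0.0869
grasp_force: 0.0
time_s: 9.07
tool_pos: [0.4712, -0.2927, 0.1498]
tool_rot: [-179.9, 0.1, 8.8]
force: [-0.1, 0.1, 0.6]
grip_width: 0.087
grasp_force: 0.0
wrist rim (1257, array([ 0.5169, -0.0904]), array([0.086, 0.046]), np.float64(0.0942))
   ring (5135, array([ 0.4723, -0.2937]), array([0.0998, 0.0991]), np.float64(0.018))
   collar (735, array([ 0.4721, -0.2936]), array([0.0458, 0.0452]), np.float64(0.0437))
   knob (417, array([ 0.4722, -0.2938]), array([0.0185, 0.0183]), np.float64(0.0737))
at [ 0.4726 -0.293   0.1515] [-1.8e+02 -1.0e-01  8.8e+00] t 9.1167 F [-0.4 -0.1  0.7] w 0.0867
[ 0.472 -0.293  0.048] -> [ -1.1   0.2 103.5]
```

```bash
python3 -m creep '[{"wx":0,"wy":0,"wz":0,"tx":0,"ty":0,"tz":30,"gripper":1},{"wx":0,"wy":0,"wz":0,"tx":0,"ty":0,"tz":60,"gripper":1},{"wx":0,"wy":0,"wz":0,"tx":0,"ty":0,"tz":85,"gripper":1},{"wx":0,"wy":0,"wz":0,"tx":0,"ty":0,"tz":98,"gripper":1},{"wx":0,"wy":0,"wz":0,"tx":0,"ty":0,"tz":103,"gripper":1}]'
python3 -m creep '[{"wx":0,"wy":0,"wz":0,"tx":0,"ty":0,"tz":0,"gripper":1},{"wx":0,"wy":0,"wz":0,"tx":0,"ty":0,"tz":0,"gripper":-0.2},{"wx":0,"wy":0,"wz":0,"tx":0,"ty":0,"tz":0,"gripper":-0.2},{"wx":0,"wy":0,"wz":0,"tx":0,"ty":0,"tz":0,"gripper":-0.3},{"wx":0,"wy":0,"wz":0,"tx":0,"ty":0,"tz":0,"gripper":-0.35}]' 25
python3 -m creep '[{"wx":0,"wy":0,"wz":0,"tx":0,"ty":0,"tz":0,"gripper":-1},{"wx":0,"wy":0,"wz":0,"tx":0,"ty":0,"tz":0,"gripper":-1},{"wx":0,"wy":0,"wz":0,"tx":0,"ty":0,"tz":0,"gripper":-1},{"wx":0,"wy":0,"wz":0,"tx":0,"ty":0,"tz":0,"gripper":-1},{"wx":0,"wy":0,"wz":0,"tx":0,"ty":0,"tz":0,"gripper":-1}]' 25
```

```text
time_s: 9.53
tool_pos: [0.4722, -0.293, 0.0475]
tool_rot: [-180.0, -0.0, 8.8]
force: [-0.3, -0.3, 0.1]
grip_width: 0.0869
grasp_force: 0.0
time_s: 9.95
tool_pos: [0.472, -0.2952, 0.0489]
tool_rot: [179.9, -0.1, 8.7]
force: [0.5, -0.3, 0.1]
grip_width: 0.0681
grasp_force: 0.0
time_s: 10.37
tool_pos: [0.4711, -0.2948, 0.0475]
tool_rot: [180.0, 0.0, 8.6]
force: [0.7, 0.2, 0.1]
grip_width: 0.0346
grasp_force: 0.0
```

```bash
python3 -m creep '[{"wx":0,"wy":0,"wz":0,"tx":0,"ty":0,"tz":0,"gripper":-1},{"wx":0,"wy":0,"wz":0,"tx":0,"ty":0,"tz":0,"gripper":-1},{"wx":0,"wy":0,"wz":0,"tx":0,"ty":0,"tz":0,"gripper":-1},{"wx":0,"wy":0,"wz":0,"tx":0,"ty":0,"tz":0,"gripper":-1},{"wx":0,"wy":0,"wz":0,"tx":0,"ty":0,"tz":0,"gripper":-1}]' 25
python3 -m creep '[{"wx":0,"wy":0,"wz":0,"tx":0,"ty":0,"tz":-3,"gripper":-1},{"wx":0,"wy":0,"wz":0,"tx":0,"ty":0,"tz":-8,"gripper":-1},{"wx":0,"wy":0,"wz":0,"tx":0,"ty":0,"tz":-18,"gripper":-1},{"wx":0,"wy":0,"wz":0,"tx":0,"ty":0,"tz":-30,"gripper":-1},{"wx":0,"wy":0,"wz":0,"tx":0,"ty":0,"tz":-40,"gripper":-1}]'
python3 -c "
from h import *
go()"
```

```text
time_s: 10.78
tool_pos: [0.4711, -0.2945, 0.0475]
tool_rot: [-180.0, 0.0, 8.7]
force: [0.2, 1.2, -0.1]
grip_width: 0.0191
grasp_force: 25.0
time_s: 11.2
tool_pos: [0.4716, -0.2951, 0.0892]
tool_rot: [179.9, -0.1, 8.6]
force: [-1.0, -0.3, -2.7]
grip_width: 0.0195
grasp_force: 25.0
at [ 0.4716 -0.2951  0.0892] [ 1.799e+02 -1.000e-01  8.600e+00] t 11.2 F [-1.  -0.3 -2.7] w 0.0195
```

```bash
python3 -m creep '[{"wx":0,"wy":0,"wz":0,"tx":0,"ty":0,"tz":-20,"gripper":-1},{"wx":0,"wy":0,"wz":0,"tx":0,"ty":0,"tz":-45,"gripper":-1},{"wx":0,"wy":0,"wz":0,"tx":0,"ty":0,"tz":-75,"gripper":-1},{"wx":0,"wy":0,"wz":0,"tx":5,"ty":-13,"tz":-95,"gripper":-1},{"wx":0,"wy":0,"wz":0,"tx":12,"ty":-33,"tz":-105,"gripper":-1}]'
python3 -m creep '[{"wx":0,"wy":0,"wz":0,"tx":9,"ty":-24,"tz":0,"gripper":-1},{"wx":0,"wy":0,"wz":0,"tx":18,"ty":-50,"tz":0,"gripper":-1},{"wx":0,"wy":0,"wz":0,"tx":27,"ty":-76,"tz":0,"gripper":-1},{"wx":0,"wy":0,"wz":0,"tx":37,"ty":-102,"tz":0,"gripper":-1},{"wx":0,"wy":0,"wz":0,"tx":46,"ty":-128,"tz":0,"gripper":-1}]'
python3 -m creep '[{"wx":0,"wy":0,"wz":0,"tx":8,"ty":-22,"tz":0,"gripper":-1},{"wx":0,"wy":0,"wz":0,"tx":15,"ty":-40,"tz":0,"gripper":-1},{"wx":0,"wy":0,"wz":0,"tx":20,"ty":-53,"tz":0,"gripper":-1},{"wx":0,"wy":0,"wz":0,"tx":21,"ty":-57,"tz":0,"gripper":-1},{"wx":0,"wy":0,"wz":0,"tx":21,"ty":-57,"tz":0,"gripper":-1}]'
python3 -c "
from h import *
go((.517,-.0675,.15))
for c in ('wrist','side'):
    X,C=cloud(c); z=get_obs()['tool_pos'][2]
    print(c,'rim',disc(X,(.517,-.067),.06,.088,.102),'ring',disc(X,(.517,-.067),.07,z-.036,z-.022),'flange/plug',disc(X,(.517,-.067),.07,z-.05,z-.036))
    print([(q,np.round(r['point'],4),round(r['confidence'],2)) for q in('inner_knob','outer_collar','tin_mouth') for r in nets.place_of(q,c)[:1]])
p,_=optics.read_camera('side'); cv2.imwrite('pics/s4.png',cv2.resize(p[60:260,180:400,::-1],(660,600)))
go()
"
```

```text
time_s: 11.62
tool_pos: [0.4791, -0.2636, 0.1975]
tool_rot: [179.7, -0.3, 8.4]
force: [1.7, -0.3, -3.2]
grip_width: 0.0192
grasp_force: 25.0
time_s: 12.03
tool_pos: [0.5048, -0.1256, 0.1941]
tool_rot: [179.9, -0.1, 8.6]
force: [0.6, -0.3, -3.1]
grip_width: 0.0194
grasp_force: 25.0
time_s: 12.45
tool_pos: [0.5168, -0.0661, 0.1936]
tool_rot: [180.0, -0.1, 8.8]
force: [0.0, -0.4, -3.8]
grip_width: 0.0192
grasp_force: 25.0
at [ 0.5168 -0.0661  0.1936] [ 1.8e+02 -1.0e-01  8.8e+00] t 12.45 F [ 0.  -0.4 -3.8] w 0.0192
[ 0.517 -0.068  0.15 ] -> [-0.1  1.4 43.6]
wrist rim 0 ring (7231, array([ 0.5185, -0.0663]), array([0.1004, 0.0983]), np.float64(0.1641)) flange/plug (91, array([ 0.5611, -0.0611]), array([0.0179, 0.0674]), np.float64(0.1529))
[('inner_knob', array([ 0.5158, -0.0655,  0.2085]), 0.84)]
side rim (221, array([ 0.5135, -0.0626]), array([0.0855, 0.0804]), np.float64(0.0928)) ring (863, array([ 0.5126, -0.0644]), array([0.0987, 0.0934]), np.float64(0.1624)) flange/plug (193, array([ 0.51  , -0.0419]), array([0.0957, 0.0524]), np.float64(0.152))
[('outer_collar', array([ 0.517 , -0.0697,  0.1693]), 0.75), ('tin_mouth', array([ 3.648e-01, -1.659e-01,  1.000e-04]), 0.71)]
at [ 0.5164 -0.068   0.1925] [180.    0.    8.6] t 12.9 F [-0.2  0.1 -2.8] w 0.019
```

View pics/s4.png

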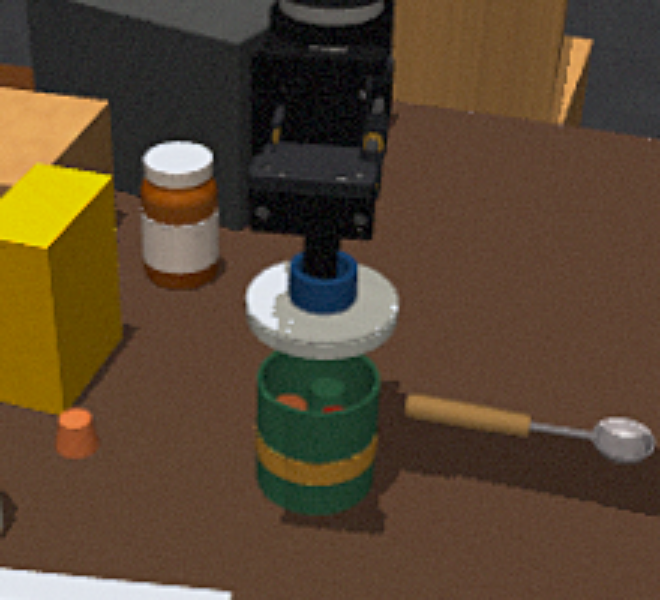

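The side view shows both lids hanging level at (322,305), centred over the tin mouth at (318,380). I lower them.

```bash
python3 -m creep '[{"wx":0,"wy":0,"wz":0,"tx":0.5,"ty":0,"tz":12,"gripper":-1},{"wx":0,"wy":0,"wz":0,"tx":0.5,"ty":0,"tz":24,"gripper":-1},{"wx":0,"wy":0,"wz":0,"tx":0.5,"ty":0,"tz":34,"gripper":-1},{"wx":0,"wy":0,"wz":0,"tx":0.5,"ty":0,"tz":42,"gripper":-1},{"wx":0,"wy":0,"wz":0,"tx":0.5,"ty":0,"tz":46,"gripper":-1}]'
python3 -m creep '[{"wx":0,"wy":0,"wz":0,"tx":0,"ty":0,"tz":2,"gripper":-1},{"wx":0,"wy":0,"wz":0,"tx":0,"ty":0,"tz":4,"gripper":-1},{"wx":0,"wy":0,"wz":0,"tx":0,"ty":0,"tz":6,"gripper":-1},{"wx":0,"wy":0,"wz":0,"tx":0,"ty":0,"tz":8,"gripper":-1},{"wx":0,"wy":0,"wz":0,"tx":0,"ty":0,"tz":10,"gripper":-1}]'
```

```text
time_s: 13.32
tool_pos: [0.5157, -0.0671, 0.1442]
tool_rot: [-179.9, 0.2, 8.7]
force: [-0.0, -0.9, -2.9]
grip_width: 0.0197
grasp_force: 25.0
time_s: 13.73
tool_pos: [0.5173, -0.0673, 0.1368]
tool_rot: [180.0, -0.0, 8.7]
force: [-0.1, -1.2, -3.1]
grip_width: 0.0192
grasp_force: 25.0
```

```bash
python3 -m creep '[{"wx":0,"wy":0,"wz":0,"tx":0,"ty":0,"tz":1,"gripper":-1},{"wx":0,"wy":0,"wz":0,"tx":0,"ty":0,"tz":2,"gripper":-1},{"wx":0,"wy":0,"wz":0,"tx":0,"ty":0,"tz":3,"gripper":-1},{"wx":0,"wy":0,"wz":0,"tx":0,"ty":0,"tz":3,"gripper":-1},{"wx":0,"wy":0,"wz":0,"tx":0,"ty":0,"tz":3,"gripper":-1}]'
python3 -m creep '[{"wx":0,"wy":0,"wz":0,"tx":0,"ty":0,"tz":0.5,"gripper":-1},{"wx":0,"wy":0,"wz":0,"tx":0,"ty":0,"tz":1,"gripper":-1},{"wx":0,"wy":0,"wz":0,"tx":0,"ty":0,"tz":1.5,"gripper":-1},{"wx":0,"wy":0,"wz":0,"tx":0,"ty":0,"tz":1.5,"gripper":-1}]'
```

```text
time_s: 14.15
tool_pos: [0.517, -0.0673, 0.1336]
tool_rot: [180.0, -0.0, 8.6]
force: [-0.4, -0.2, -2.5]
grip_width: 0.0197
grasp_force: 25.0
time_s: 14.48
tool_pos: [0.5171, -0.0672, 0.1324]
tool_rot: [180.0, -0.0, 8.7]
force: [-1.4, 0.7, 0.1]
grip_width: 0.0193
grasp_force: 25.0
```

```bash
python3 -m creep '[{"wx":0,"wy":0,"wz":0,"tx":0,"ty":0,"tz":0.5,"gripper":-1},{"wx":0,"wy":0,"wz":0,"tx":0,"ty":0,"tz":0.5,"gripper":-1}]'
python3 -m creep '[{"wx":0,"wy":0,"wz":0,"tx":0,"ty":0,"tz":0,"gripper":-0.5},{"wx":0,"wy":0,"wz":0,"tx":0,"ty":0,"tz":0,"gripper":-0.3},{"wx":0,"wy":0,"wz":0,"tx":0,"ty":0,"tz":0,"gripper":0},{"wx":0,"wy":0,"wz":0,"tx":0,"ty":0,"tz":0,"gripper":0.5},{"wx":0,"wy":0,"wz":0,"tx":0,"ty":0,"tz":0,"gripper":1}]'
python3 -m creep '[{"wx":0,"wy":0,"wz":0,"tx":0,"ty":0,"tz":-2,"gripper":1},{"wx":0,"wy":0,"wz":0,"tx":0,"ty":0,"tz":-10,"gripper":1},{"wx":0,"wy":0,"wz":0,"tx":0,"ty":0,"tz":-30,"gripper":1},{"wx":0,"wy":0,"wz":0,"tx":0,"ty":0,"tz":-60,"gripper":1},{"wx":0,"wy":0,"wz":0,"tx":0,"ty":0,"tz":-90,"gripper":1}]'
python3 -c "
from h import *
import time
for c in ('wrist','side'):
    X,C=cloud(c); k=(.517,-.0675)
    for n,r,a,b in(('ring',.07,.095,.108),('collar',.04,.121,.135),('knob',.025,.145,.17)): print(c,n,disc(X,k,r,a,b))
    m=(np.hypot(*(X[:,:2]-k).T)<.055)&(np.hypot(*(X[:,:2]-k).T)>.03)&(X[:,2]>.095)&(X[:,2]<.108)
    A=np.c_[X[m,:2]-k,np.ones(m.sum())]; print('plane',np.linalg.lstsq(A,X[m,2],rcond=None)[0].round(4))
p,_=optics.read_camera('side'); cv2.imwrite('pics/s5.png',cv2.resize(p[60:260,180:400,::-1],(660,600)))
go((.517,-.0675,.106))
"
```

```text
time_s: 14.65
tool_pos: [0.5172, -0.0673, 0.1324]
tool_rot: [180.0, -0.0, 8.7]
force: [-3.4, 0.7, 5.1]
grip_width: 0.0197
grasp_force: 25.0
time_s: 15.07
tool_pos: [0.5171, -0.0674, 0.1314]
tool_rot: [180.0, -0.0, 8.6]
force: [0.6, 0.3, 0.1]
grip_width: 0.0408
grasp_force: 0.0
time_s: 15.48
tool_pos: [0.5164, -0.0671, 0.2226]
tool_rot: [-180.0, 0.1, 8.7]
force: [0.5, -0.7, 0.1]
grip_width: 0.074
grasp_force: 0.0
wrist ring (5505, array([ 0.5181, -0.0677]), array([0.0998, 0.0991]), np.float64(0.103))
wrist collar (843, array([ 0.518 , -0.0678]), array([0.0453, 0.0452]), np.float64(0.1286))
wrist knob (440, array([ 0.5182, -0.0665]), array([0.0186, 0.0183]), np.float64(0.1587))
plane [-0.0027  0.0008  0.1029]
side ring (856, array([ 0.5133, -0.0622]), array([0.0984, 0.0947]), np.float64(0.1019))
side collar (186, array([ 0.5133, -0.0648]), array([0.0428, 0.0417]), np.float64(0.127))
side knob (84, array([ 0.5133, -0.0646]), array([0.0192, 0.0187]), np.float64(0.155))
plane [ 0.0037 -0.0218  0.1018]
at [ 0.519  -0.0674  0.2251] [179.9  -0.3   8.7] t 15.6333 F [ 0.6 -0.3 -0.8] w 0.0834
[ 0.517 -0.068  0.106] -> [ -2.7  -0.5 119.1]
```

View pics/s5.png

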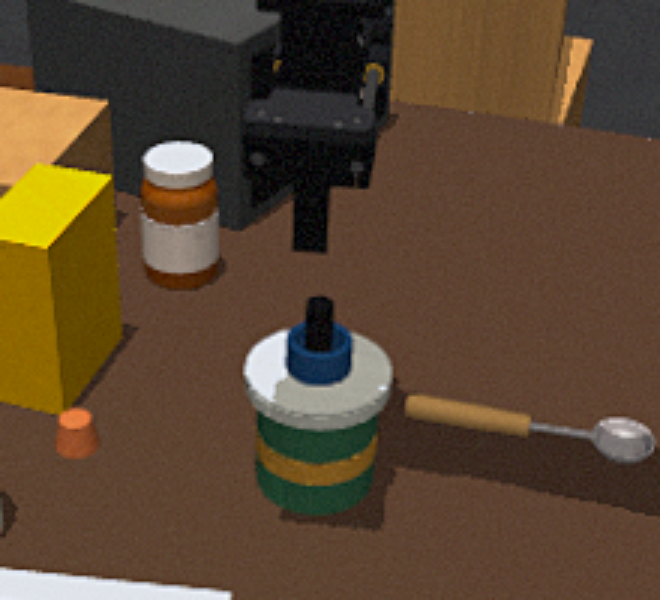

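Both lids are seated level: the lid sits on the tin at (318,380), its ring is at 0.103 m and the knob top at 0.159 m. I descend to the collar.

```bash
python3 -m creep '[{"wx":0,"wy":0,"wz":0,"tx":0.5,"ty":0,"tz":30,"gripper":1},{"wx":0,"wy":0,"wz":0,"tx":0.5,"ty":0,"tz":60,"gripper":1},{"wx":0,"wy":0,"wz":0,"tx":0.5,"ty":0,"tz":90,"gripper":1},{"wx":0,"wy":0,"wz":0,"tx":0.5,"ty":0,"tz":105,"gripper":1},{"wx":0,"wy":0,"wz":0,"tx":0.5,"ty":0,"tz":112,"gripper":1}]'
python3 -m creep '[{"wx":0,"wy":0,"wz":0,"tx":0,"ty":0,"tz":2,"gripper":1},{"wx":0,"wy":0,"wz":0,"tx":0,"ty":0,"tz":2,"gripper":1},{"wx":0,"wy":0,"wz":0,"tx":0,"ty":0,"tz":2,"gripper":0.2},{"wx":0,"wy":0,"wz":0,"tx":0,"ty":0,"tz":2,"gripper":0.2},{"wx":0,"wy":0,"wz":0,"tx":0,"ty":0,"tz":2,"gripper":0.2}]' 20
```

```text
time_s: 16.05
tool_pos: [0.5147, -0.0669, 0.1059]
tool_rot: [-179.9, 0.3, 8.7]
force: [-0.8, -0.5, 0.5]
grip_width: 0.0873
grasp_force: 0.0
time_s: 16.47
tool_pos: [0.5184, -0.0673, 0.1088]
tool_rot: [179.9, -0.1, 8.6]
force: [0.3, -0.2, 0.2]
grip_width: 0.0742
grasp_force: 0.0
```

```bash
python3 -m creep '[{"wx":0,"wy":0,"wz":0,"tx":0,"ty":0,"tz":0,"gripper":0.15},{"wx":0,"wy":0,"wz":0,"tx":0,"ty":0,"tz":0,"gripper":0.1},{"wx":0,"wy":0,"wz":0,"tx":0,"ty":0,"tz":0,"gripper":0},{"wx":0,"wy":0,"wz":0,"tx":0,"ty":0,"tz":0,"gripper":-0.2},{"wx":0,"wy":0,"wz":0,"tx":0,"ty":0,"tz":0,"gripper":-0.2}]' 20
```

```text
time_s: 16.88
tool_pos: [0.5176, -0.0674, 0.1077]
tool_rot: [180.0, -0.0, 8.6]
force: [-0.5, -0.3, 0.7]
grip_width: 0.048
grasp_force: 20.0
```

Gripped: the width is 48 mm, matching the collar. I lift slowly and straight up.

```bash
python3 -m creep '[{"wx":0,"wy":0,"wz":0,"tx":0,"ty":0,"tz":0,"gripper":-0.4},{"wx":0,"wy":0,"wz":0,"tx":0,"ty":0,"tz":-2,"gripper":-0.4},{"wx":0,"wy":0,"wz":0,"tx":0,"ty":0,"tz":-5,"gripper":-0.4},{"wx":0,"wy":0,"wz":0,"tx":0,"ty":0,"tz":-9,"gripper":-0.4},{"wx":0,"wy":0,"wz":0,"tx":0,"ty":0,"tz":-14,"gripper":-0.4}]' 20
python3 -m creep '[{"wx":0,"wy":0,"wz":0,"tx":0,"ty":0,"tz":-6,"gripper":-0.4},{"wx":0,"wy":0,"wz":0,"tx":0,"ty":0,"tz":-12,"gripper":-0.4},{"wx":0,"wy":0,"wz":0,"tx":0,"ty":0,"tz":-18,"gripper":-0.4},{"wx":0,"wy":0,"wz":0,"tx":0,"ty":0,"tz":-26,"gripper":-0.4},{"wx":0,"wy":0,"wz":0,"tx":0,"ty":0,"tz":-34,"gripper":-0.4}]' 20
python3 -m creep '[{"wx":0,"wy":0,"wz":0,"tx":0,"ty":0,"tz":-8,"gripper":-0.4},{"wx":0,"wy":0,"wz":0,"tx":0,"ty":0,"tz":-18,"gripper":-0.4},{"wx":0,"wy":0,"wz":0,"tx":0,"ty":0,"tz":-28,"gripper":-0.4},{"wx":0,"wy":0,"wz":0,"tx":0,"ty":0,"tz":-38,"gripper":-0.4},{"wx":0,"wy":0,"wz":0,"tx":0,"ty":0,"tz":-46,"gripper":-0.4}]' 20
python3 -m creep '[{"wx":0,"wy":0,"wz":0,"tx":0,"ty":0,"tz":-4,"gripper":-0.4},{"wx":0,"wy":0,"wz":0,"tx":0,"ty":0,"tz":-4,"gripper":-0.4},{"wx":0,"wy":0,"wz":0,"tx":0,"ty":0,"tz":-4,"gripper":-0.4},{"wx":0,"wy":0,"wz":0,"tx":0,"ty":0,"tz":-4,"gripper":-0.4},{"wx":0,"wy":0,"wz":0,"tx":0,"ty":0,"tz":-4,"gripper":-0.4}]' 20
python3 -c "
from h import *
p,_=optics.read_camera('side'); cv2.imwrite('pics/s6.png',cv2.resize(p[60:260,180:400,::-1],(660,600)))
print([(q,np.round(r['point'],4),round(r['confidence'],2)) for q in('inner_knob','outer_collar','tin_mouth','cover_tab') for r in nets.place_of(q,'side')[:1]])
go()
"
```

```text
time_s: 17.3
tool_pos: [0.5171, -0.0671, 0.1215]
tool_rot: [-180.0, 0.1, 8.7]
force: [-0.5, 0.5, -2.4]
grip_width: 0.0481
grasp_force: 20.0
time_s: 17.72
tool_pos: [0.5175, -0.0672, 0.1564]
tool_rot: [180.0, -0.0, 8.7]
force: [0.2, 0.3, -2.8]
grip_width: 0.0481
grasp_force: 20.0
time_s: 18.13
tool_pos: [0.5179, -0.0672, 0.2031]
tool_rot: [180.0, -0.1, 8.7]
force: [0.8, 0.1, -2.1]
grip_width: 0.0481
grasp_force: 20.0
time_s: 18.55
tool_pos: [0.517, -0.0672, 0.2048]
tool_rot: [-180.0, 0.1, 8.6]
force: [-0.5, 0.0, -2.1]
grip_width: 0.0485
grasp_force: 20.0
[('inner_knob', array([ 0.5157, -0.0636,  0.184 ]), 0.65), ('outer_collar', array([ 0.5154, -0.0691,  0.2102]), 0.57), ('tin_mouth', array([ 0.5151, -0.0674,  0.0927]), 0.92), ('cover_tab', array([0.4729, 0.2588, 0.1125]), 0.73)]
at [ 0.5174 -0.0672  0.2053] [-180.     0.     8.7] t 18.8 F [-0.1  0.1 -1.1] w 0.0479
```

View pics/s6.png

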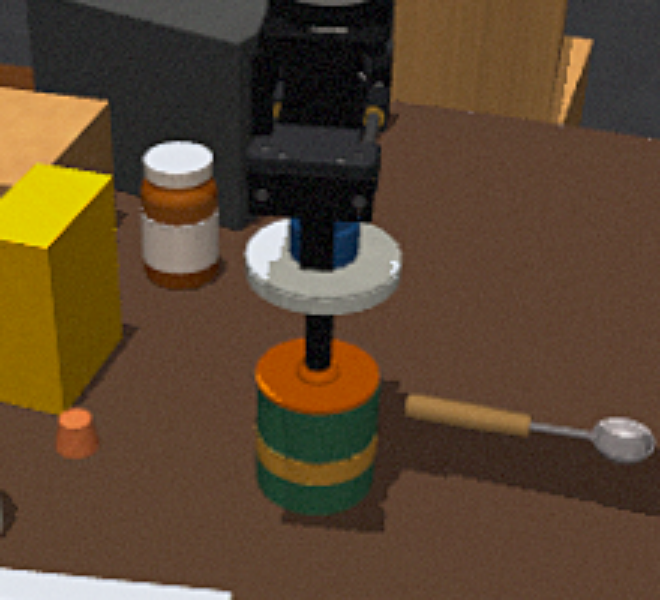

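The outer lid is held level about 97 mm above its seat, at (322,262). The orange inner lid stays seated in the tin at (318,375). I hand in.

```bash
python3 -c "
from cell import env
print(env.sign_off())"
```

```text
the job is handed in; nothing more can be done
None
```

The job is handed in but I got no verdict back: the cover was pushed down onto its stop, both lids were seated together on the tin, and the outer lid is now held level and still about 97 mm above its seat, with the inner lid still in the tin.

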